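# Seat a bearing housing in the drilling jig

## Robot

A 7-joint arm with a two-finger parallel gripper is mounted at the origin on the work surface. World frame = base frame: x ahead of the robot, y to its left, z up, the work surface at z = 0. Lengths are in m, angles in rad, forces in N, time in s.
With the tool pointing down it reaches from about 0.4 to 0.85 m from the base axis. Payload 4.5 kg.
Tool frame: the origin (TCP) lies at the very end of the fingers, on their centre line; the grasp point (between the pads) lies 19 mm behind it (manip.pinch_z is the distance from the TCP to the grasp point, in m); z points along the fingers, y is the direction in which the jaws open and shut (so a half turn about z gives the same grasp; the last joint's range is limited). The gripper opens to 85 mm and grips with 20 to 120 N. Pads are 22 mm wide; open, the fingers measure 114 mm over their backs; the gripper's body (76 mm by 85 mm) begins 54 mm behind the grasp point. The pads swing forward as they close: fully open they stand 13 mm farther back than shut.
Start: joints at [1.323, 0.689, -0.195, 1.565, 0.157, 0.902, -0.215], TCP at [0.174, -0.6, 0.231] pointing down, gripper open.
Joint ranges: [-3.01, 3.01], [-0.46, 2.08], [-1.47, 1.51], [0.13, 2.56], [-1, 4.14], [0.04, 2.09], [-2.66, 2.66]. Speed limits (rad/s): [2.57, 2.57, 3.14, 3.14, 3.14, 3.14, 3.14].

## Interface

Orientations are given as a unit quaternion [x, y, z, w].
In Python, from station import manip, cams gives the robot as it stands. The module is installed in compiled form; this text tells all that it offers.
- The arm moves only by the shell command python3 -m inch 'ROWS' [OPENING]. ROWS is JSON, a list of rows, each an object of numbers: "tx", "ty", "tz": the shift along the world's x, y, z in units of 0.08 m (1.0 is 0.08 m); "turn": the turn about the world's z in units of 180 degrees (1.0 is 180 degrees). In form: [{"tx": .., "ty": .., "tz": .., "turn": ..}, ...]. A call has 1 to 12 rows; each row is the pose to reach, as a shift and turn from the pose commanded when the call began, turning the shorter way round; what a row does not reach only later rows make up. A row lasts 1/8 s, in which the tool goes at most 62.5 mm and 10.7 degrees, less where a joint would pass 70% of its speed; a pose out of reach is approached as far as the arm can. A call with a number of a shift or a turn outside -1 to 1 is refused whole. A call with a gripper value outside its range is refused whole. OPENING is the opening, from -1 (shut) to 1 (fully open), set as the call begins (- or left out, the last holds). The fingers move at their own pace and stop on an object; the grip force is fixed at half the most. Time passes only in rows, so rows that repeat a pose let the fingers close. It gives the time, the measured TCP pose, the force and the opening at its end, in the units of the state.
- manip.state(): the state, without advancing time (a new reading comes with each control period).
- cams.grab_frame(name): name is "scene" or "top" or "wrist"; returns (picture, depth): 384x512x3 uint8, red, green, blue; 384x512 float32, m along the optical axis (not along the pixel's ray), 0 where there is no reading.
- cams.get_calibration(name): a dict with "fov_y" (degrees; the focal length in pixels is half the picture's height over the tangent of half this angle, whatever the lens; pixels are square), "cx", "cy" (the principal point, pixels), "camera_from_world" (4x4, takes a point from world to camera coordinates); the wrist camera has in their place "T_tool_cam" (4x4, takes a point from camera to tool coordinates, whose origin is the TCP and whose axes are the flange's). Camera axes: x right, y down, z forward; pixel columns grow to the right and rows downward; lengths in m; the calibration is good to about 2 mm. A picture is of the moment at which its call begins: read the wrist's pose just before it. get_calibration takes no time and is no camera call.
- manip.hand_in(): hands the job in, once; it reports no verdict.
The state is a dict: "t": time; "joint_pos": joint angles; "joint_velocities": joint speeds; "tau": joint torques, N m; "ee_pos": TCP position; "eef_rot": TCP orientation; "force": force on the tool from outside, world axes, zero at the start; "moment": the same for the moment, N m; "gripper_width": opening from 0.0 (shut) to 1.0 (fully open).
Only numpy, scipy, OpenCV 4.12 (cv2) and the standard library are available. Lean on these libraries where they do the work, as an engineer would, in place of code of your own. Each camera call takes 0.05 s, during which the arm holds its last target.

## Task

Get the aluminium bearing housing ready for drilling by pushing only, never picking it up: push it so that its long side lies flat against the jig's fence and its end is tight against the end stop, and push the sliding jaw up against its other end so that the housing is boxed in with no visible gaps. Leave the spray can, the tin, the hammer and the socket where they are, and finish with the hand clear of everything.

Things in the scene. Friction and masses are not known exactly. Their poses are not given: they have to be found in the camera images.
- jig: Drilling jig fixed to the bench: dark steel base plate 190 x 340 mm, 15 mm thick, with two bright steel bars on top (fence, end stop) and a jaw. Origin on the bench surface, z up; in its frame the plate spans x -100 to 90, y -200 to 140 mm, top at z 15 mm. It is turned up to 20 degrees; fence on the side away from the robot, end stop to the robot's left.
- fence (a point): Middle of the fence's working face, at jig x = 65, y = 40, z = 26 mm. The fence is the long bar, 200 mm along jig y (y -60 to 140), 20 mm thick, 22 mm high above the plate; the face looks to jig -x, towards the robot. Axes parallel to the jig's.
- stop (a point): Middle of the end stop's working face, at jig x = 32.5, y = 100, z = 26 mm. The stop is the short bar, 65 mm along jig x (x 0 to 65), 20 mm thick, 22 mm high above the plate; the face looks to jig -y. Axes parallel to the jig's.
- housing: Loose aluminium bearing housing, about 0.3 to 0.45 kg: rectangular foot 56 (its x) x 90 (its y) x 24 mm high, with a round boss 42 mm across, 42 mm high overall. Origin at the centre of its underside. It starts flat on the plate, clear of fence and stop, turned up to 20 degrees to the jig. Seated, its axes are parallel to the jig's and its origin is at jig x = 37, y = 55 mm.
- jaw (a joint): Position of the sliding jaw in its slots, m: 0 fully back, growing towards the end stop (jig +y), up to 0.16. Its working face is at jig y = -130 mm + this value, so it meets a seated housing at 0.140. It slides with about 2 N friction, stays where left, and can push the housing ahead of it.
- jaw_face (a point): Centre of the jaw's working face (the one that looks to the end stop), at jig x = 35 mm and 15 mm above the plate's top. The jaw is a steel block 50 mm wide (jig x 10 to 60 mm), 24 mm thick (its back is 24 mm to jig -y of this point) and 30 mm high above the plate.
- spray_can: Upright spray can, 54 mm diameter, 160 mm high, on the bench; origin at the centre of its underside. Leave it alone.
- tin: Upright squat grey tin, 72 mm diameter, 70 mm high, on the bench; origin at the centre of its underside. Leave it alone.
- hammer: Hammer lying on the bench beyond the jaw's end of the jig, to the robot's right, along its own x with the handle to its -x. Leave it alone.
- socket: Small steel wrench socket standing on the jig's plate near the corner nearest to the robot's right, 25 mm diameter, 38 mm high; origin at the centre of its underside. Leave it alone.
Mind the look-alikes: they are no part of the job. Several things have the shape of the housing; the one meant has the colours described above.

How it is judged:
At the end, for the whole second after the job is handed in: The housing lies flat on the plate, its long side within 2.5 mm of the fence and parallel to it within 0.04 rad, its end within 2.5 mm of the end stop, the jaw's face pushed up to within 3 mm of where it meets the seated housing, everything at rest (x of housing in the frame of jig between 0.0345 and 0.039 m and y of housing in the frame of jig between 0.0525 and 0.057 m and z of housing in the frame of jig below 0.0175 m and angle between the x axis of housing and the x axis of jig, either way round below 0.04 rad and angle between housing's own z axis and vertical below 0.05 rad and value of joint jaw between 0.137 and 0.143 m and linear speed of housing below 0.01 m/s); the robot touches nothing.
It fails at once if the housing is lifted off the plate or tipped (z of housing in the frame of jig above 0.021 m or angle between housing's own z axis and vertical above 0.2 rad).
It fails at once if the spray can is disturbed (distance of spray_can from where it was at the start of the episode above 0.02 m or angle between spray_can's own z axis and vertical above 0.3 rad).
It fails at once if the tin is disturbed (distance of tin from where it was at the start of the episode above 0.02 m or angle between tin's own z axis and vertical above 0.3 rad).
It fails at once if the hammer is disturbed (distance of hammer from where it was at the start of the episode above 0.02 m).
It fails at once if the socket is disturbed (distance of socket from where it was at the start of the episode above 0.02 m or angle between socket's own z axis and vertical above 0.3 rad).
It also fails if it takes over 58 s, if anything falls off the work surface, if the arm or the gripper's body presses on something with over 40 N, if the wrist force passes 120 N, or if a joint passes its speed limit or range.

## Working session

There is one attempt and no reset: what is moved stays moved. The work goes in short steps, Python scripts to look and compute and a shell command to move; the robot and the scene stay as the last step left them, time stands still between calls to the robot, and variables do not carry over. Pictures are saved under pics/ and viewed, and the job is handed in when it is done.

```bash
mkdir -p pics; ls; cat > h.py <<'E'
import numpy as np, cv2
from station import manip, cams
def K(name):
    c=cams.get_calibration(name); f=192/np.tan(np.radians(c['fov_y']/2)); return c,f
def grab(name,fn=None):
    p,d=cams.grab_frame(name)
    if fn: cv2.imwrite('pics/'+fn+'.png',p[:,:,::-1])
    np.savez('/tmp/%s.npz'%name,p=p,d=d)
    return p,d
def ray(name,u,v,z):
    c,f=K(name); M=np.linalg.inv(c['camera_from_world'])
    r=M[:3,:3]@np.array([(u-c['cx'])/f,(v-c['cy'])/f,1]); o=M[:3,3]
    return o+r*(z-o[2])/r[2]
def proj(name,P):
    c,f=K(name); q=c['camera_from_world']@np.append(P,1); return c['cx']+f*q[0]/q[2],c['cy']+f*q[1]/q[2]
E
python3 - <<'E'
from h import *
print(manip.state())
for n in('scene','top','wrist'):
    print(n,cams.get_calibration(n)); grab(n,n+'0')
E
```

```text
pics
{'t': 0.0, 'joint_pos': array([ 1.32279582,  0.68999451, -0.19449327,  1.5663869 ,  0.15730852,
        0.90246634, -0.21512299]), 'joint_velocities': array([ 0.00306514, -0.0019431 ,  0.00217047,  0.00184253,  0.00068231,
        0.00067167,  0.00055853]), 'tau': array([-1.50169858e-04, -5.39605093e+01, -1.26658570e+00, -1.58541155e+01,
        8.99485865e-03,  9.45014181e-03,  3.22398739e-05]), 'ee_pos': array([ 0.17355831, -0.5997298 ,  0.23046552]), 'eef_rot': array([ 9.90085609e-01,  1.40462160e-01, -2.05366887e-04, -9.08965011e-04]), 'force': array([ 0.0251704 , -0.06611147,  0.22215406]), 'moment': array([ 0.04595742, -0.00019985, -0.0243466 ]), 'gripper_width': 1.0015470083117384}
scene {'fov_y': 54.24129228986692, 'cx': 259.83469801405437, 'cy': 189.73307077233153, 'camera_from_world': array([[ 0.83235229,  0.55406671,  0.01413329, -0.50434615],
       [ 0.2985545 , -0.42673064, -0.85367803, -0.09152411],
       [-0.46696347,  0.71478042, -0.52060933,  1.26965537],
       [ 0.        ,  0.        ,  0.        ,  1.        ]])}
top {'fov_y': 47.8763009604415, 'cx': 250.14328028437123, 'cy': 193.65730379594473, 'camera_from_world': array([[-0.00223322, -0.99989031, -0.01464184,  0.05040452],
       [-0.98997614,  0.00427829, -0.14116991,  0.5819473 ],
       [ 0.14121707,  0.01417981, -0.9898771 ,  1.10233498],
       [ 0.        ,  0.        ,  0.        ,  1.        ]])}
wrist {'fov_y': 70.03098492009424, 'cx': 255.746610053296, 'cy': 187.30044281616657, 'T_tool_cam': array([[-5.61844895e-04, -9.47698917e-01, -3.19165234e-01,
         8.12112211e-02],
       [ 9.99999578e-01, -3.00493818e-04, -8.68098914e-04,
         5.04808260e-04],
       [ 7.26789221e-04, -3.19165587e-01,  9.47698686e-01,
        -1.41814685e-01],
       [ 0.00000000e+00,  0.00000000e+00,  0.00000000e+00,
         1.00000000e+00]])}
```

View pics/top0.png

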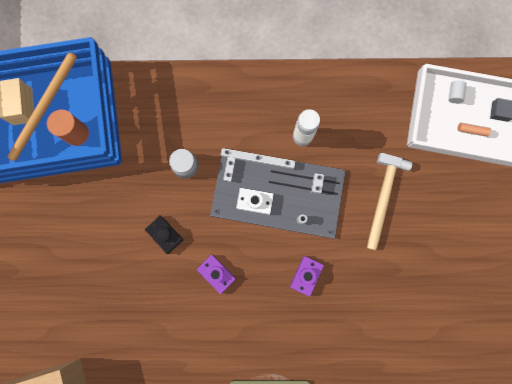

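View pics/scene0.png

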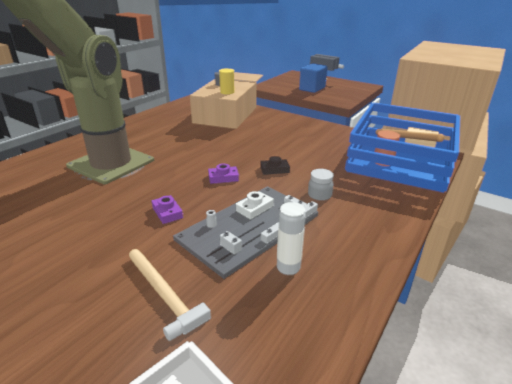

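Candidates for the housing: the aluminium one on the plate (top view 255,201), purple ones at (216,274) and (307,276), and a black one at (164,234). The aluminium one matches the description, so I'm checking it in a close crop.

```bash
python3 - <<'E'
from h import *
p=np.load('/tmp/top.npz')['p']
c=p[140:245,195:355]; cv2.imwrite('pics/crop0.png',cv2.resize(c,None,fx=5,fy=5,interpolation=cv2.INTER_CUBIC)[:,:,::-1])
E
```

```text
(no output)
```

View pics/crop0.png

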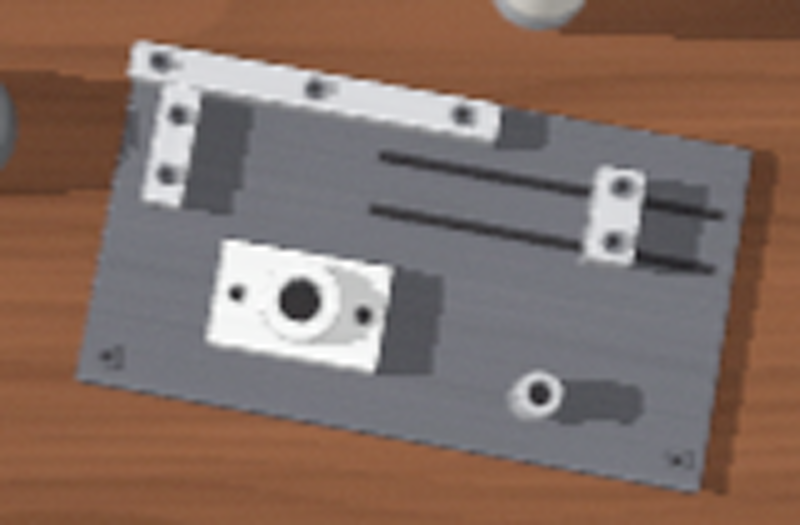

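View pics/wrist0.png

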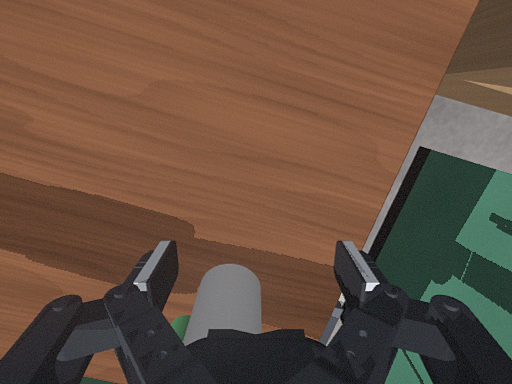

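The crop shows the bright housing with a boss centred near crop (300,300). The fence is at the top, the end stop at upper left, the jaw at (615,215) and the socket at (540,393). Next I measure everything.

```bash
cat >> h.py <<'E'
def jigfit(p):
    hsv=cv2.cvtColor(p,cv2.COLOR_RGB2HSV)
    return hsv
E
python3 - <<'E'
from h import *
def c(u,v): return 195+(u+.5)/5-.5,140+(v+.5)/5-.5
# jig fit by hand points
pts=[((750,150),(90,-200,15)),((697,492),(-100,-200,15)),((78,380),(-100,140,15)),((132,42),(85,140,37)),((500,105),(85,-60,37)),((498,138),(65,-60,37)),((200,93),(65,100,37)),((183,207),(0,100,37)),((142,201),(0,120,37))]
W=[ray('top',*c(*a),b[2]/1000)[:2] for a,b in pts]; J=np.array([b[:2] for a,b in pts])/1000
W=np.array(W); Jc=J-J.mean(0); Wc=W-W.mean(0)
z=np.sum((Wc[:,0]+1j*Wc[:,1])*np.conj(Jc[:,0]+1j*Jc[:,1])); th=np.angle(z)
R=np.array([[np.cos(th),-np.sin(th)],[np.sin(th),np.cos(th)]]); t=W.mean(0)-R@J.mean(0)
print('jig',t,np.degrees(th)); print('resid mm',((W-t-J@R.T)*1000).round(1))
np.savez('jig.npz',t=t,th=th)
toj=lambda w:(R.T@(w-t))*1000
# housing foot: top corners z=15+24=39
H=[(222,240),(393,267),(375,374),(207,345)]
Hw=np.array([ray('top',*c(*a),.039)[:2] for a in H]); Hj=np.array([toj(w) for w in Hw]); print(Hj.round(1),Hj.mean(0))
for a,b in((0,1),(3,2)):
    d=Hj[a]-Hj[b]; print(np.hypot(*d),np.degrees(np.arctan2(-d[0],d[1])))
print('boss',toj(ray('top',*c(300,300),.057)[:2]))
print('socket',toj(ray('top',*c(540,393),.053)[:2]))
for a in((597,165),(645,172),(630,265),(582,255)): print('jaw',toj(ray('top',*c(*a),.045)[:2]))
for n,u,v,zz in(('can',308,118,.16),('tin',182,160,.07),('purple2',307,276,.04),('purple1',216,274,.04),('black',164,234,.04)):
    w=ray('top',u,v,zz); print(n,w[:2],toj(w[:2]))
hm=ray('top',394,160,.02);print('hammer head',hm,toj(hm[:2]), ray('top',373,247,.02))
E
```

```text
jig [0.59912876 0.00292225] -10.270633867143392
resid mm [[-1.1  1.7]
 [ 0.7  2. ]
 [ 1.  -2. ]
 [-0.1  1.4]
 [-0.3  0.4]
 [ 1.4 -1.8]
 [-1.7  0.4]
 [ 0.2 -2.3]
 [-0.1 -0. ]]
[[-13.7  73.9]
 [-12.1 -17.9]
 [-69.9 -18.2]
 [-70.2  71.7]] [-41.47283534  27.36404751]
91.90162807462816 0.9441343546653052
89.88633540454339 0.22507858819570223
boss [-40.35376724  27.02546688]
socket [ -66.03860139 -103.9129025 ]
jaw [  59.60328492 -115.04326498]
jaw [  60.27449472 -140.61202437]
jaw [   9.70972061 -140.44677758]
jaw [  10.58116375 -114.7816877 ]
can [ 0.74989546 -0.09388839] [165.61204121 -68.37801196]
tin [0.66770553 0.22603955] [ 27.69658389 231.76928765]
purple2 [ 0.36761293 -0.097366  ] [-209.92496095 -139.9600774 ]
purple1 [0.37305848 0.13721129] [-246.39130486   91.82941408]
black [0.47648059 0.27463657] [-169.12901467  245.49261312]
hammer head [ 0.67572919 -0.3416379   0.02      ] [ 136.80738629 -325.38141321] [ 0.44164587 -0.27502465  0.02      ]
```

```bash
cat >> h.py <<'E'
def jig():
    J=np.load('jig.npz'); th=float(J['th']); R=np.array([[np.cos(th),-np.sin(th)],[np.sin(th),np.cos(th)]]); return R,J['t'],th
def j2w(x,y): R,t,th=jig(); return t+R@np.array([x,y])/1000
def w2j(w): R,t,th=jig(); return R.T@(np.array(w)[:2]-t)*1000
def yaw(s):
    x,y,z,w=s['eef_rot']; return np.degrees(np.arctan2(2*(x*y+w*z),1-2*(y*y+z*z)))
def rep(target=None,z=None,yawt=None):
    s=manip.state(); print('t%.2f'%s['t'],'pos',s['ee_pos'].round(4),'yaw %.2f'%yaw(s),'jig',w2j(s['ee_pos']).round(1),'F',s['force'].round(1),'g %.2f'%s['gripper_width'],'q',s['joint_pos'].round(2))
    if target is not None:
        d=j2w(*target)-s['ee_pos'][:2]; print('need units',(d/.08).round(3),'tz',None if z is None else round((z-s['ee_pos'][2])/.08,3),'turn',None if yawt is None else round((np.degrees(jig()[2])+yawt-yaw(s))/180,4))
E
python3 -c "
from h import *
rep((-100,27),.23,0)"
```

```text
t0.15 pos [ 0.1736 -0.5999  0.2306] yaw 16.15 jig [-311.2 -669. ] F [-0.2 -0.6  1.1] g 1.00 q [ 1.32  0.69 -0.19  1.57  0.16  0.9  -0.22]
need units [4.149 8.09 ] tz -0.008 turn -0.1468
```

```bash

python3 -m inch '[{"tx":0.5,"ty":1,"turn":-0.05},{"tx":0.5,"ty":1,"turn":-0.1},{"tx":0.5,"ty":1,"turn":-0.147}]' 0.06
python3 -m inch '[{"tx":0.52,"ty":1},{"tx":0.52,"ty":1}]'
python3 -m inch '[{"tx":0.52,"ty":1},{"tx":0.52,"ty":1}]'
python3 -c "
from h import *
rep((-100,27),.15,0)"
```

```text
t0.15 pos [ 0.1736 -0.5999  0.2306] yaw 16.15 jig [-311.2 -669. ] F [-0.2 -0.6  1.1] g 1.00 q [ 1.32  0.69 -0.19  1.57  0.16  0.9  -0.22]
need units [4.149 8.09 ] tz -1.008 turn -0.1468invalid input at $[0]: expected keys tx, ty, tz, turn
invalid input at $[0]: expected keys tx, ty, tz, turn
invalid input at $[0]: expected keys tx, ty, tz, turn
```

```bash

python3 -m inch '[{"tx":0.5,"ty":1,"tz":0,"turn":-0.05},{"tx":0.5,"ty":1,"tz":0,"turn":-0.1},{"tx":0.5,"ty":1,"tz":0,"turn":-0.147}]' 0.06
python3 -m inch '[{"tx":0.52,"ty":1,"tz":0,"turn":0},{"tx":0.52,"ty":1,"tz":0,"turn":0}]'
python3 -m inch '[{"tx":0.52,"ty":1,"tz":0,"turn":0},{"tx":0.52,"ty":1,"tz":0,"turn":0}]'
python3 -c "
from h import *
rep((-100,27),.15,0)"
```

```text
t: 0.52
ee_pos: [0.2157, -0.5176, 0.2312]
eef_rot: [0.996, -0.09, 0.0, -0.001]
force: [-0.0, 0.2, 0.6]
gripper_width: 0.528
t: 0.78
ee_pos: [0.257, -0.4371, 0.231]
eef_rot: [0.996, -0.088, -0.0, -0.001]
force: [0.4, 0.1, -0.3]
gripper_width: 0.53
t: 1.02
ee_pos: [0.2984, -0.357, 0.2312]
eef_rot: [0.996, -0.088, -0.0, -0.001]
force: [0.4, 0.1, 0.3]
gripper_width: 0.529
t1.02 pos [ 0.2984 -0.357   0.2312] yaw -10.07 jig [-231.7 -407.7] F [0.4 0.1 0.3] g 0.53 q [ 0.81  0.49 -0.04  2.03  0.03  0.62 -1.01]
need units [2.589 5.054] tz -1.015 turn -0.0011
```

```bash

for i in 1; do
python3 -m inch '[{"tx":0.52,"ty":1,"tz":0,"turn":0},{"tx":0.52,"ty":1,"tz":0,"turn":0}]'
python3 -m inch '[{"tx":0.52,"ty":1,"tz":0,"turn":0},{"tx":0.52,"ty":1,"tz":0,"turn":0}]'
python3 -m inch '[{"tx":0.52,"ty":1,"tz":0,"turn":0},{"tx":0.52,"ty":1,"tz":0,"turn":0}]'
python3 -m inch '[{"tx":0.52,"ty":1,"tz":0,"turn":0},{"tx":0.52,"ty":1,"tz":0,"turn":0}]'
python3 -m inch '[{"tx":0.4,"ty":1,"tz":0,"turn":-0.001},{"tx":0.4,"ty":1,"tz":0,"turn":-0.001},{"tx":0.4,"ty":1,"tz":0,"turn":-0.001}]'
done | tail -5
python3 -c "
from h import *
rep((-105,27),.15,0); grab('wrist','wrist1');rep(); grab('top','top1')"
```

```text
t: 2.4
ee_pos: [0.4958, 0.042, 0.2311]
eef_rot: [0.996, -0.089, 0.0, -0.0]
force: [-0.3, -1.4, -0.1]
gripper_width: 0.536
t2.40 pos [0.4958 0.042  0.2311] yaw -10.23 jig [-108.6   20. ] F [-0.3 -1.4 -0.1] g 0.54 q [-0.19  0.52  0.03  1.95 -0.02  0.67 -1.9 ]
need units [0.06  0.078] tz -1.014 turn -0.0002
t2.45 pos [0.4951 0.0398 0.231 ] yaw -10.41 jig [-108.9   17.7] F [-0.5 -0.2  0.2] g 0.53 q [-0.19  0.52  0.03  1.95 -0.02  0.67 -1.9 ]
```

View pics/wrist1.png

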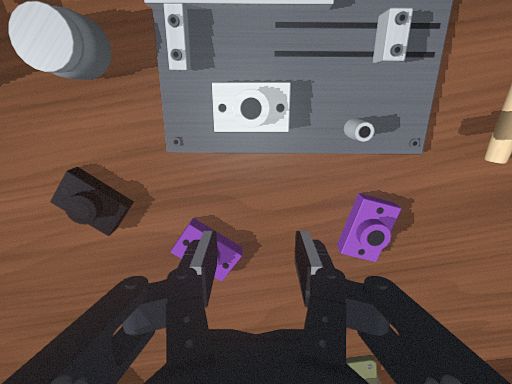

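The wrist view shows the housing at (251,108), parallel to the plate. The path down behind it is clear: the purple parts at (207,248) and (371,228) are well back. Descending behind its long side.

```bash

python3 -m inch '[{"tx":0.07,"ty":0.09,"tz":-0.6,"turn":0},{"tx":0.07,"ty":0.09,"tz":-1,"turn":0},{"tx":0.07,"ty":0.09,"tz":-1,"turn":0}]'
python3 -m inch '[{"tx":0,"ty":0,"tz":-0.6,"turn":0},{"tx":0,"ty":0,"tz":-1,"turn":0},{"tx":0,"ty":0,"tz":-1,"turn":0}]'
python3 -c "
from h import *
rep((-105,25),.021,0); grab('wrist','wrist2'); grab('top','top2')"
```

```text
t: 2.88
ee_pos: [0.4988, 0.0447, 0.1498]
eef_rot: [0.996, -0.093, -0.003, 0.001]
force: [0.0, 0.1, 0.4]
gripper_width: 0.527
t: 3.25
ee_pos: [0.5003, 0.0456, 0.0711]
eef_rot: [0.996, -0.092, -0.001, 0.001]
force: [0.1, 0.4, 1.1]
gripper_width: 0.529
t3.25 pos [0.5003 0.0456 0.0711] yaw -10.59 jig [-104.9   24.3] F [0.1 0.4 1.1] g 0.53 q [-0.19  0.81  0.01  2.06 -0.03  0.28 -1.91]
need units [-0.     0.009] tz -0.626 turn 0.0018
```

View pics/wrist2.png

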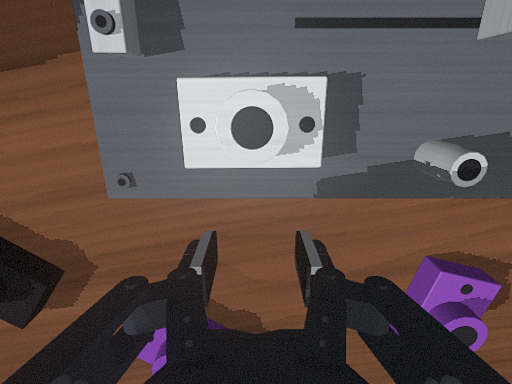

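```bash

python3 -m inch '[{"tx":0,"ty":0.01,"tz":-0.3,"turn":0.001},{"tx":0,"ty":0.01,"tz":-0.6,"turn":0.001},{"tx":0,"ty":0.01,"tz":-0.6,"turn":0.001}]'
python3 -c "
from h import *
rep((-88,25),.021,0); rep((-10,25),.021,0)"
```

```text
t: 3.72
ee_pos: [0.5014, 0.0474, 0.0241]
eef_rot: [0.996, -0.09, 0.0, 0.0]
force: [-0.1, -0.3, 0.7]
gripper_width: 0.534
t3.73 pos [0.5014 0.0474 0.0241] yaw -10.33 jig [-104.1   26.3] F [-0.1 -0.3  0.7] g 0.53 q [-0.19  0.9   0.01  2.07 -0.03  0.17 -1.91]
need units [ 0.195 -0.052] tz -0.039 turn 0.0003
t3.73 pos [0.5014 0.0474 0.0241] yaw -10.33 jig [-104.1   26.3] F [-0.1 -0.3  0.7] g 0.53 q [-0.19  0.9   0.01  2.07 -0.03  0.17 -1.91]
need units [ 1.154 -0.226] tz -0.039 turn 0.0003
```

```bash

python3 -m inch '[{"tx":0.12,"ty":-0.022,"tz":-0.02,"turn":0},{"tx":0.24,"ty":-0.043,"tz":-0.04,"turn":0},{"tx":0.34,"ty":-0.062,"tz":-0.04,"turn":0},{"tx":0.44,"ty":-0.08,"tz":-0.04,"turn":0},{"tx":0.54,"ty":-0.098,"tz":-0.04,"turn":0},{"tx":0.64,"ty":-0.116,"tz":-0.04,"turn":0},{"tx":0.74,"ty":-0.134,"tz":-0.04,"turn":0}]'
python3 -c "
from h import *
rep((-2,25),.021,0); grab('wrist','wrist3'); grab('top','top3')"
```

```text
t: 4.6
ee_pos: [0.5574, 0.037, 0.0202]
eef_rot: [0.996, -0.09, -0.003, 0.0]
force: [-6.6, 0.4, 5.1]
gripper_width: 0.526
t4.60 pos [0.5574 0.037  0.0202] yaw -10.29 jig [-47.2  26.1] F [-6.6  0.4  5.1] g 0.53 q [-0.15  0.93  0.    1.9  -0.01  0.32 -1.89]
need units [ 0.553 -0.114] tz 0.01 turn 0.0001
```

View pics/wrist3.png

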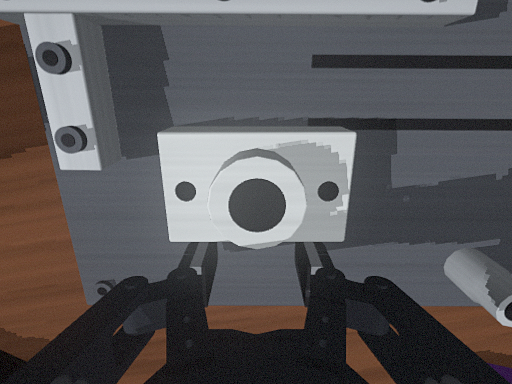

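The housing is square on both fingers. The fence is at the top of the frame (y≈10) and there is still a gap. Continuing.

```bash

python3 -m inch '[{"tx":0.1,"ty":-0.018,"tz":0.01,"turn":0},{"tx":0.2,"ty":-0.036,"tz":0.01,"turn":0},{"tx":0.3,"ty":-0.054,"tz":0.01,"turn":0},{"tx":0.4,"ty":-0.072,"tz":0.01,"turn":0},{"tx":0.46,"ty":-0.083,"tz":0.01,"turn":0}]'
python3 -c "
from h import *
rep((-2,25),.021,0); grab('wrist','wrist4'); grab('top','top4')"
```

```text
t: 5.32
ee_pos: [0.5978, 0.0302, 0.0209]
eef_rot: [0.996, -0.09, 0.0, 0.0]
force: [-2.7, -0.3, -0.1]
gripper_width: 0.531
t5.33 pos [0.5978 0.0302 0.0209] yaw -10.32 jig [-6.2 26.5] F [-2.7 -0.3 -0.1] g 0.53 q [-0.13  0.96  0.    1.78 -0.01  0.4  -1.87]
need units [ 0.048 -0.028] tz 0.001 turn 0.0003
```

View pics/wrist4.png

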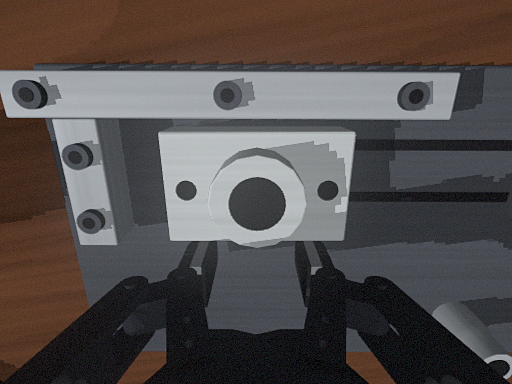

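Only a few millimetres to the fence remain (fence edge at row 120, housing edge at 130). Creeping in with a force check.

```bash

python3 -m inch '[{"tx":0.03,"ty":-0.005,"tz":0,"turn":0},{"tx":0.05,"ty":-0.009,"tz":0,"turn":0},{"tx":0.05,"ty":-0.009,"tz":0,"turn":0}]'
python3 -c "
from h import *
rep((-2,25),.021,0)"
python3 -m inch '[{"tx":0.02,"ty":-0.004,"tz":0,"turn":0},{"tx":0.025,"ty":-0.004,"tz":0,"turn":0}]'
python3 -c "
from h import *
rep((-2,25),.021,0); grab('wrist','wrist5'); "
```

```text
t: 5.8
ee_pos: [0.5992, 0.0299, 0.021]
eef_rot: [0.996, -0.09, -0.002, 0.0]
force: [-5.1, 1.4, 3.5]
gripper_width: 0.531
t5.80 pos [0.5992 0.0299 0.021 ] yaw -10.29 jig [-4.7 26.5] F [-5.1  1.4  3.5] g 0.53 q [-0.13  0.96  0.    1.77 -0.01  0.42 -1.87]
need units [ 0.03  -0.025] tz 0.0 turn 0.0001
t: 6.05
ee_pos: [0.6016, 0.0295, 0.021]
eef_rot: [0.996, -0.09, -0.001, 0.0]
force: [-3.6, 1.3, 3.6]
gripper_width: 0.528
t6.05 pos [0.6016 0.0295 0.021 ] yaw -10.29 jig [-2.3 26.5] F [-3.6  1.3  3.6] g 0.53 q [-0.13  0.96  0.    1.76 -0.01  0.42 -1.87]
need units [ 0.   -0.02] tz 0.0 turn 0.0001
```

View pics/wrist5.png

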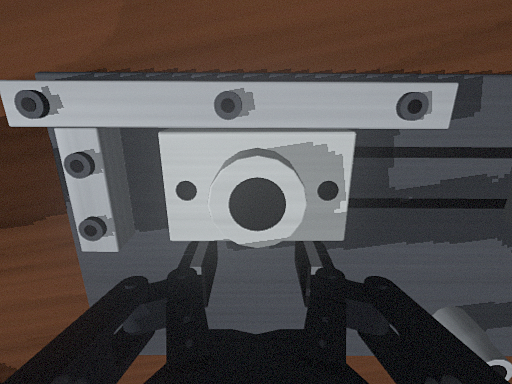

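```bash

python3 -m inch '[{"tx":0.025,"ty":-0.004,"tz":0,"turn":0},{"tx":0.025,"ty":-0.004,"tz":0,"turn":0}]' | grep -E 'pos|force'
python3 -m inch '[{"tx":0.02,"ty":-0.004,"tz":0,"turn":0},{"tx":0.02,"ty":-0.004,"tz":0,"turn":0}]'| grep -E 'pos|force'
python3 -c "
from h import *
rep(); grab('wrist','wrist6'); "
```

```text
ee_pos: [0.6026, 0.0293, 0.0208]
force: [-8.0, 1.9, 5.3]
ee_pos: [0.6026, 0.0293, 0.0208]
force: [-10.6, 2.1, 8.7]
t6.60 pos [0.6026 0.0293 0.0208] yaw -10.29 jig [-1.3 26.6] F [-10.6   2.1   8.7] g 0.53 q [-0.13  0.96  0.    1.76 -0.01  0.43 -1.87]
```

View pics/wrist6.png

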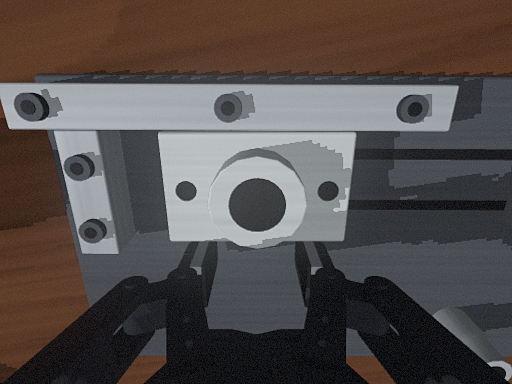

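Contact with the fence: position stalls while the force rises to about 10 N. Backing off, lifting, closing and moving behind the jaw.

```bash

python3 -m inch '[{"tx":-0.2,"ty":0.036,"tz":0,"turn":0},{"tx":-0.25,"ty":0.045,"tz":0.5,"turn":0},{"tx":-0.25,"ty":0.045,"tz":1,"turn":0},{"tx":-0.25,"ty":0.045,"tz":1,"turn":0}]' | grep -E 'pos|force'
python3 -c "
from h import *
rep((35,-173),.1,90); grab('top','top7')
p=np.load('/tmp/top.npz')['p'];c=p[140:245,195:355]; cv2.imwrite('pics/crop7.png',cv2.resize(c,None,fx=5,fy=5,interpolation=cv2.INTER_CUBIC)[:,:,::-1])
"
```

```text
ee_pos: [0.591, 0.0321, 0.1043]
force: [0.6, -0.7, 0.4]
t7.15 pos [0.591  0.0321 0.1043] yaw -10.34 jig [-13.2  27.3] F [ 0.6 -0.7  0.4] g 0.53 q [-0.14  0.81  0.01  1.79 -0.01  0.53 -1.87]
need units [ 0.146 -2.571] tz -0.054 turn 0.5004
```

View pics/crop7.png

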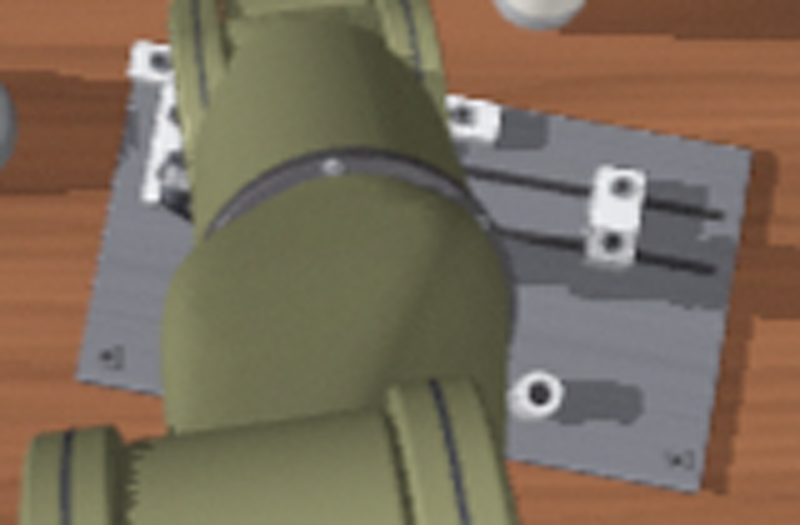

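```bash
python3 -c "
from h import *
grab('scene','scene7')"
```

```text
(no output)
```

View pics/scene7.png

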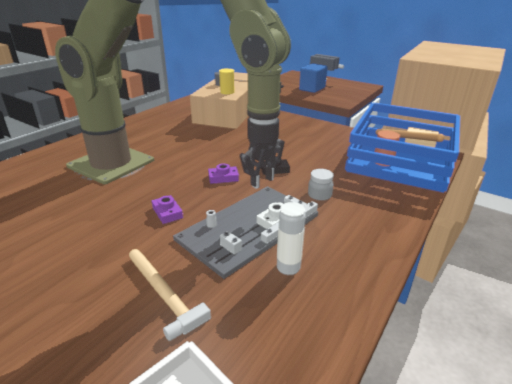

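View pics/top7.png

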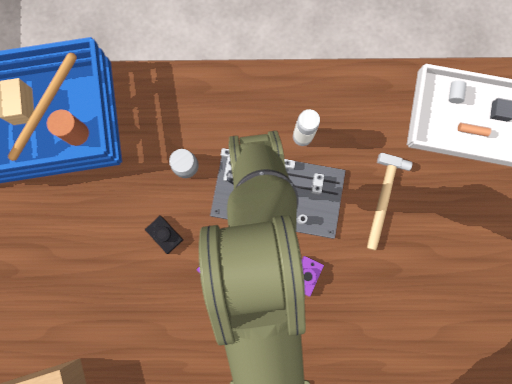

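The arm reaches down from above and stays well clear of the can (top view 308,118). Moving behind the jaw.

```bash

python3 -m inch '[{"tx":0.02,"ty":-0.3,"tz":0,"turn":0.055},{"tx":0.04,"ty":-0.6,"tz":0,"turn":0.11},{"tx":0.05,"ty":-0.95,"tz":0,"turn":0.165},{"tx":0.05,"ty":-0.95,"tz":0,"turn":0.165}]' -1 | grep -E 'pos|force'
python3 -m inch '[{"tx":0.02,"ty":-0.3,"tz":0,"turn":0.055},{"tx":0.04,"ty":-0.6,"tz":0,"turn":0.11},{"tx":0.05,"ty":-0.9,"tz":0,"turn":0.165},{"tx":0.05,"ty":-0.95,"tz":0,"turn":0.165}]' -1 | grep -E 'pos|force'
python3 -m inch '[{"tx":0.02,"ty":-0.3,"tz":0,"turn":0.055},{"tx":0.04,"ty":-0.6,"tz":0,"turn":0.11},{"tx":0.046,"ty":-0.67,"tz":0,"turn":0.17},{"tx":0.046,"ty":-0.67,"tz":0,"turn":0.17}]' -1 | grep -E 'pos|force'
python3 -c "
from h import *
rep((35,-173),.025,90); grab('wrist','wrist8')
"
```

```text
ee_pos: [0.59, -0.0477, 0.0994]
force: [-0.3, -0.3, -0.2]
ee_pos: [0.5942, -0.1209, 0.0999]
force: [0.1, 1.1, -0.0]
ee_pos: [0.5983, -0.1718, 0.1003]
force: [0.2, 0.3, -0.1]
t8.75 pos [ 0.5983 -0.1718  0.1003] yaw 79.43 jig [  30.3 -172. ] F [ 0.2  0.3 -0.1] g -0.00 q [ 0.46  0.89 -0.47  1.67  0.56  0.72 -0.47]
need units [ 0.055 -0.022] tz -0.941 turn 0.0016
```

View pics/wrist8.png

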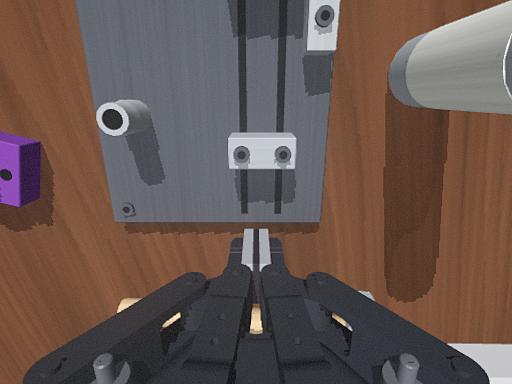

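```bash

python3 -m inch '[{"tx":0.055,"ty":-0.022,"tz":-0.4,"turn":0.002},{"tx":0.055,"ty":-0.022,"tz":-0.8,"turn":0.002},{"tx":0.055,"ty":-0.022,"tz":-0.94,"turn":0.002},{"tx":0.055,"ty":-0.022,"tz":-0.94,"turn":0.002}]' | grep -E 'pos|force'
python3 -c "
from h import *
rep((35,-120),.025,90);rep((35,-25),.025,90); grab('wrist','wrist9')
"
```

```text
ee_pos: [0.6026, -0.1738, 0.0254]
force: [-0.9, 0.1, 0.0]
t9.30 pos [ 0.6026 -0.1738  0.0254] yaw 80.02 jig [  34.9 -173.3] F [-0.9  0.1  0. ] g -0.00 q [ 0.43  1.   -0.41  1.67  0.63  0.61 -0.52]
need units [0.12  0.656] tz -0.005 turn -0.0016
t9.30 pos [ 0.6026 -0.1738  0.0254] yaw 80.02 jig [  34.9 -173.3] F [-0.9  0.1  0. ] g -0.00 q [ 0.43  1.   -0.41  1.67  0.63  0.61 -0.52]
need units [0.332 1.824] tz -0.005 turn -0.0016
```

View pics/wrist9.png

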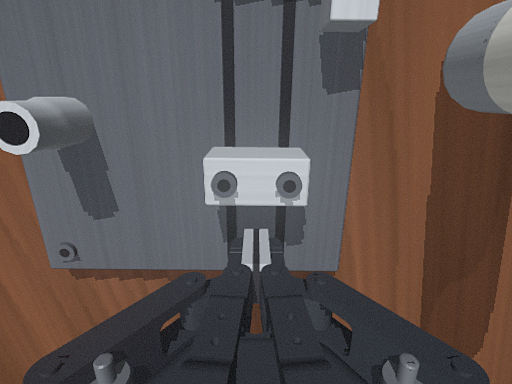

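The fingers are centred behind the jaw (257,180). Pushing it along.

```bash

python3 -m inch '[{"tx":0.022,"ty":0.12,"tz":0,"turn":-0.001},{"tx":0.044,"ty":0.24,"tz":0,"turn":-0.001},{"tx":0.066,"ty":0.36,"tz":0,"turn":-0.001},{"tx":0.088,"ty":0.48,"tz":0,"turn":-0.001},{"tx":0.11,"ty":0.6,"tz":0,"turn":-0.001},{"tx":0.132,"ty":0.72,"tz":0,"turn":-0.001},{"tx":0.156,"ty":0.86,"tz":0,"turn":-0.001}]' | grep -E 'pos|force'
python3 -c "
from h import *
rep((35,-53),.025,90);rep((35,-25),.025,90); grab('wrist','wrist10')
"
```

```text
ee_pos: [0.6155, -0.106, 0.0257]
force: [1.0, -2.5, 0.5]
t10.22 pos [ 0.6155 -0.106   0.0257] yaw 79.84 jig [  35.5 -104.3] F [ 1.  -2.5  0.5] g 0.00 q [ 0.31  0.99 -0.39  1.68  0.62  0.59 -0.62]
need units [0.108 0.632] tz -0.009 turn -0.0006
t10.22 pos [ 0.6155 -0.106   0.0257] yaw 79.84 jig [  35.5 -104.3] F [ 1.  -2.5  0.5] g 0.00 q [ 0.31  0.99 -0.39  1.68  0.62  0.59 -0.62]
need units [0.17  0.976] tz -0.009 turn -0.0006
```

View pics/wrist10.png

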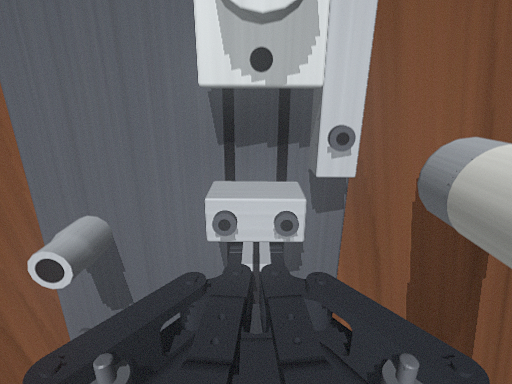

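```bash
python3 -c "
from h import *
d=np.load('/tmp/wrist.npz')['d']; c,f=K('wrist'); T=c['T_tool_cam']
for (u,v) in((480,370),(470,372),(410,350),(340,290),(440,200),(425,180),(50,375)):
    z=d[v,u]; P=T@np.array([(u-c['cx'])/f*z,(v-c['cy'])/f*z,z,1]); print(u,v,z,(P[:3]*1000).round())
"
```

```text
480 370 0.07356747 [ 11.  60. -88.]
470 372 0.071654476 [ 13.  55. -89.]
410 350 0.07974395 [ 11.  44. -81.]
340 290 0.10352737 [ 12.  31. -56.]
440 200 0.15304649 [ 26. 102.   1.]
425 180 0.16567105 [ 33. 102.  17.]
50 375 0.07205456 [ 12. -55. -89.]
```

```bash

python3 -m inch '[{"tx":0.019,"ty":0.12,"tz":0,"turn":0},{"tx":0.039,"ty":0.24,"tz":0,"turn":0},{"tx":0.06,"ty":0.36,"tz":0,"turn":0},{"tx":0.082,"ty":0.48,"tz":0,"turn":0},{"tx":0.104,"ty":0.6,"tz":0,"turn":0},{"tx":0.122,"ty":0.7,"tz":0,"turn":0},{"tx":0.136,"ty":0.78,"tz":0,"turn":0}]' | grep -E 'pos|force'
python3 -c "
from h import *
rep((35,-30),.025,90);rep((35,-25),.025,90); grab('wrist','wrist11')
"
```

```text
ee_pos: [0.6255, -0.0471, 0.0257]
force: [0.4, -8.7, 2.4]
t11.15 pos [ 0.6255 -0.0471  0.0257] yaw 79.76 jig [ 34.9 -44.5] F [ 0.4 -8.7  2.4] g -0.00 q [ 0.21  0.99 -0.38  1.67  0.6   0.6  -0.7 ]
need units [0.034 0.178] tz -0.009 turn -0.0002
t11.15 pos [ 0.6255 -0.0471  0.0257] yaw 79.76 jig [ 34.9 -44.5] F [ 0.4 -8.7  2.4] g -0.00 q [ 0.21  0.99 -0.38  1.67  0.6   0.6  -0.7 ]
need units [0.045 0.24 ] tz -0.009 turn -0.0002
```

View pics/wrist11.png

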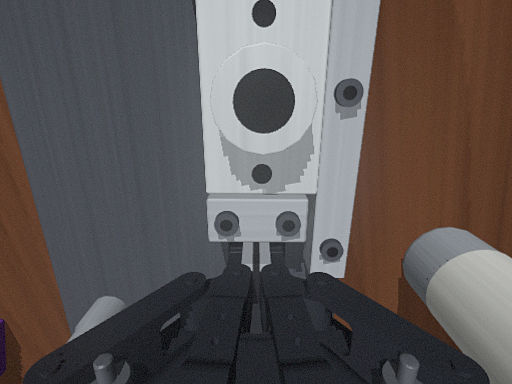

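The jaw is against the housing's end and pushing it along the fence, and the housing stays parallel. Continuing carefully.

```bash

python3 -m inch '[{"tx":0.015,"ty":0.08,"tz":0,"turn":0},{"tx":0.03,"ty":0.16,"tz":0,"turn":0},{"tx":0.04,"ty":0.22,"tz":0,"turn":0}]' | grep -E 'pos|force'
python3 -m inch '[{"tx":0.007,"ty":0.04,"tz":0,"turn":0},{"tx":0.007,"ty":0.04,"tz":0,"turn":0}]' | grep -E 'pos|force'
python3 -c "
from h import *
rep((35,-25),.025,90)"
```

```text
ee_pos: [0.6288, -0.0293, 0.0257]
force: [0.6, -7.5, 1.0]
ee_pos: [0.6289, -0.0289, 0.0258]
force: [0.4, -10.9, 3.3]
t11.82 pos [ 0.6289 -0.0289  0.0258] yaw 79.68 jig [ 34.9 -26. ] F [  0.4 -10.9   3.3] g -0.00 q [ 0.17  1.   -0.38  1.66  0.59  0.6  -0.73]
need units [0.003 0.013] tz -0.01 turn 0.0003
```

```bash

python3 -m inch '[{"tx":0.005,"ty":0.03,"tz":0,"turn":0},{"tx":0.005,"ty":0.03,"tz":0,"turn":0}]' | grep -E 'pos|force'
python3 -m inch '[{"tx":0.005,"ty":0.03,"tz":0,"turn":0},{"tx":0.005,"ty":0.03,"tz":0,"turn":0}]' | grep -E 'pos|force'
python3 -c "
from h import *
rep((35,-25),.025,90);grab('wrist','wrist12');grab('top','top12')"
```

```text
ee_pos: [0.6289, -0.0289, 0.0257]
force: [-0.5, -14.6, 5.0]
ee_pos: [0.6288, -0.0289, 0.0258]
force: [-1.2, -17.3, 6.5]
t12.32 pos [ 0.6288 -0.0289  0.0258] yaw 79.52 jig [ 34.9 -26.1] F [ -1.2 -17.3   6.5] g -0.00 q [ 0.17  1.   -0.37  1.66  0.59  0.61 -0.73]
need units [0.003 0.013] tz -0.01 turn 0.0012
```

View pics/wrist12.png

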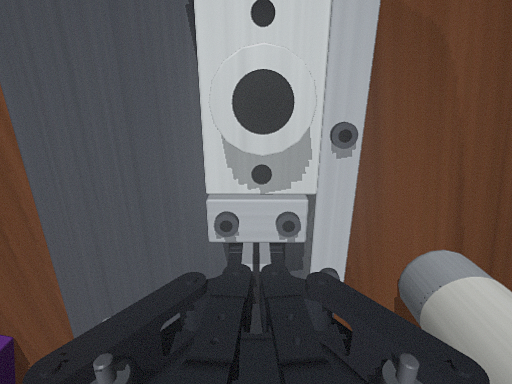

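The jaw has stalled firmly at 17 N, so the housing is at the end stop. Backing off, lifting and inspecting.

```bash

python3 -m inch '[{"tx":-0.05,"ty":-0.25,"tz":0,"turn":0},{"tx":-0.07,"ty":-0.4,"tz":0,"turn":0},{"tx":-0.07,"ty":-0.4,"tz":0.5,"turn":0},{"tx":-0.07,"ty":-0.4,"tz":1,"turn":0},{"tx":-0.07,"ty":-0.4,"tz":1,"turn":0}]' | grep -E 'pos|force'
python3 -m inch '[{"tx":-0.1,"ty":0.4,"tz":0.2,"turn":0},{"tx":-0.1,"ty":0.7,"tz":0.4,"turn":0},{"tx":-0.1,"ty":0.7,"tz":0.4,"turn":0}]' | grep -E 'pos|force'
python3 -c "
from h import *
rep((-13,55),.1,0);grab('wrist','wrist13')"
```

```text
ee_pos: [0.6273, -0.0485, 0.1089]
force: [0.8, 0.0, -0.9]
ee_pos: [0.618, 0.01, 0.139]
force: [0.5, -0.9, -0.7]
t13.43 pos [0.618 0.01  0.139] yaw 80.18 jig [17.3 10.4] F [ 0.5 -0.9 -0.7] g 0.00 q [ 0.17  0.83 -0.47  1.66  0.5   0.77 -0.71]
need units [-0.273  0.617] tz -0.487 turn -0.5025
```

View pics/wrist13.png

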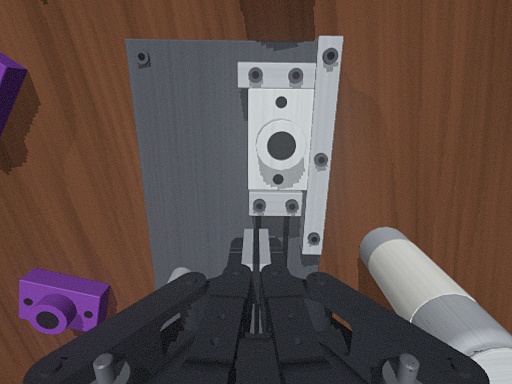

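```bash
python3 -c "
from h import *
p=np.load('/tmp/wrist.npz')['p'];c=p[55:225,230:350]; cv2.imwrite('pics/crop13.png',cv2.resize(c,None,fx=3.5,fy=3.5,interpolation=cv2.INTER_CUBIC)[:,:,::-1])
"
```

```text
(no output)
```

View pics/crop13.png

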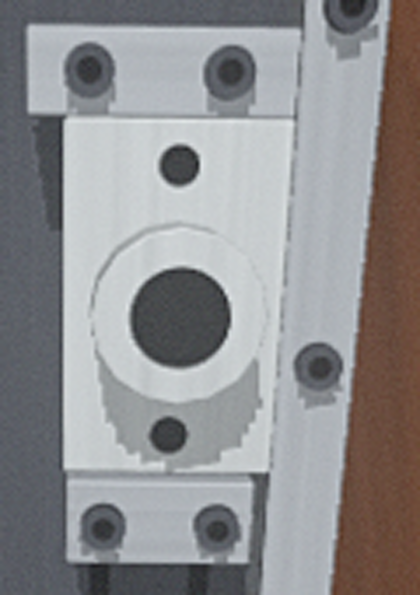

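The housing is boxed in. Only a hairline (about 1 px, or 1 mm) shows at the fence, so I'll give the long side one more square push to confirm it.

```bash

python3 -m inch '[{"tx":-0.3,"ty":0.2,"tz":0,"turn":-0.055},{"tx":-0.5,"ty":0.4,"tz":0,"turn":-0.11},{"tx":-0.55,"ty":0.58,"tz":0,"turn":-0.165},{"tx":-0.55,"ty":0.58,"tz":0,"turn":-0.22},{"tx":-0.55,"ty":0.58,"tz":0,"turn":-0.275},{"tx":-0.55,"ty":0.58,"tz":0,"turn":-0.33},{"tx":-0.55,"ty":0.58,"tz":0,"turn":-0.385},{"tx":-0.55,"ty":0.58,"tz":0,"turn":-0.44},{"tx":-0.55,"ty":0.58,"tz":0,"turn":-0.5025},{"tx":-0.55,"ty":0.58,"tz":0,"turn":-0.5025}]' -0.29 | grep -E 'pos|force'
python3 -c "
from h import *
rep((-22,52),.021,0);grab('wrist','wrist14')"
```

```text
ee_pos: [0.5729, 0.0506, 0.137]
force: [-0.4, 0.8, 0.4]
t14.72 pos [0.5729 0.0506 0.137 ] yaw -10.57 jig [-34.3  42.2] F [-0.4  0.8  0.4] g 0.35 q [-0.16  0.75 -0.01  1.81  0.02  0.58 -1.94]
need units [0.173 0.093] tz -1.45 turn 0.0017
```

View pics/wrist14.png

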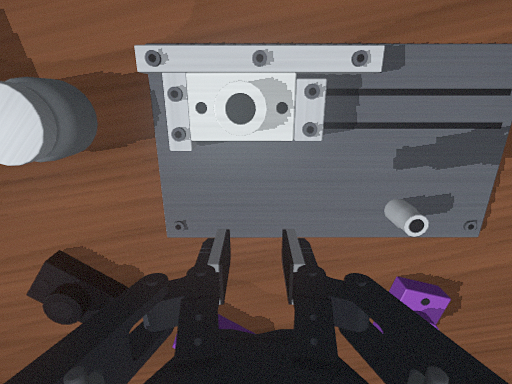

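```bash

python3 -m inch '[{"tx":0.15,"ty":0.1,"tz":-0.5,"turn":0.0015},{"tx":0.15,"ty":0.1,"tz":-0.9,"turn":0.0015},{"tx":0.15,"ty":0.1,"tz":-0.9,"turn":0.0015}]' | grep -E 'pos|force'
python3 -m inch '[{"tx":0,"ty":0,"tz":-0.3,"turn":0},{"tx":0,"ty":0,"tz":-0.55,"turn":0},{"tx":0,"ty":0,"tz":-0.55,"turn":0}]' | grep -E 'pos|force'
python3 -c "
from h import *
rep((-2,52),.021,0)"
```

```text
ee_pos: [0.583, 0.0592, 0.0634]
force: [-0.7, 0.6, 0.9]
ee_pos: [0.5842, 0.0597, 0.021]
force: [0.1, -0.6, 0.0]
t15.53 pos [0.5842 0.0597 0.021 ] yaw -10.29 jig [-24.8  53.2] F [ 0.1 -0.6  0. ] g 0.35 q [-0.17  0.95 -0.01  1.81  0.03  0.38 -1.96]
need units [ 0.278 -0.065] tz 0.0 turn 0.0001
```

```bash

python3 -m inch '[{"tx":0.09,"ty":-0.016,"tz":0,"turn":0},{"tx":0.18,"ty":-0.033,"tz":0,"turn":0},{"tx":0.24,"ty":-0.043,"tz":0,"turn":0},{"tx":0.26,"ty":-0.047,"tz":0,"turn":0}]' | grep -E 'pos|force'
python3 -m inch '[{"tx":0.03,"ty":-0.005,"tz":0,"turn":0},{"tx":0.03,"ty":-0.005,"tz":0,"turn":0}]' | grep -E 'pos|force'
python3 -c "
from h import *
rep((-2,52),.021,0)"
python3 -m inch '[{"tx":0.03,"ty":-0.005,"tz":0,"turn":0},{"tx":0.03,"ty":-0.005,"tz":0,"turn":0}]' | grep -E 'pos|force'
python3 -c "
from h import *
rep((-2,52),.021,0)"
```

```text
ee_pos: [0.6066, 0.0561, 0.022]
force: [-0.4, 0.8, -0.1]
ee_pos: [0.6076, 0.0559, 0.0216]
force: [0.0, -0.5, 1.2]
t16.27 pos [0.6076 0.0559 0.0216] yaw -10.31 jig [-1.1 53.7] F [ 0.  -0.5  1.2] g 0.35 q [-0.16  0.96 -0.02  1.74  0.03  0.44 -1.94]
need units [-0.015 -0.019] tz -0.008 turn 0.0002
ee_pos: [0.6077, 0.0558, 0.0215]
force: [-5.8, 2.0, 4.5]
t16.52 pos [0.6077 0.0558 0.0215] yaw -10.30 jig [-1.  53.6] F [-5.8  2.   4.5] g 0.36 q [-0.16  0.97 -0.02  1.73  0.03  0.45 -1.94]
need units [-0.016 -0.017] tz -0.006 turn 0.0002
```

```bash

python3 -m inch '[{"tx":0.04,"ty":-0.007,"tz":0,"turn":0},{"tx":0.04,"ty":-0.007,"tz":0,"turn":0}]' | grep -E 'pos|force'
python3 -m inch '[{"tx":-0.2,"ty":0.036,"tz":0,"turn":0},{"tx":-0.35,"ty":0.063,"tz":0,"turn":0},{"tx":-0.35,"ty":0.063,"tz":0.5,"turn":0},{"tx":-0.35,"ty":0.063,"tz":1,"turn":0},{"tx":-0.35,"ty":0.063,"tz":1,"turn":0}]' | grep -E 'pos|force'
python3 -c "
from h import *
rep();grab('wrist','wrist15')
p=np.load('/tmp/wrist.npz')['p'];c=p[20:220,110:380]; cv2.imwrite('pics/crop15.png',cv2.resize(c,None,fx=2.9,fy=2.9,interpolation=cv2.INTER_CUBIC)[:,:,::-1])"
```

```text
ee_pos: [0.6077, 0.0557, 0.0212]
force: [-11.1, 2.1, 9.1]
ee_pos: [0.5885, 0.0602, 0.1048]
force: [-0.1, 0.2, -0.4]
t17.40 pos [0.5885 0.0602 0.1048] yaw -10.32 jig [-20.7  54.5] F [-0.1  0.2 -0.4] g 0.35 q [-0.17  0.81 -0.01  1.79  0.02  0.54 -1.95]
```

View pics/crop15.png

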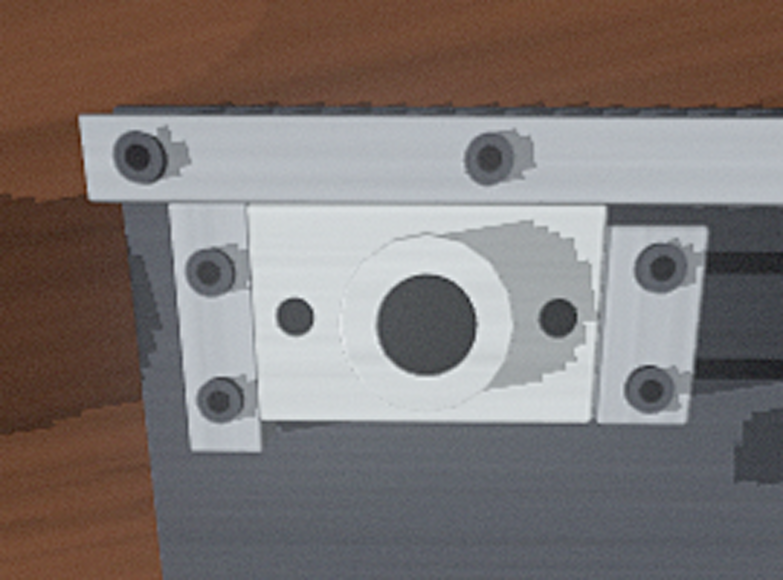

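The housing is tight against fence, stop and jaw. Retreating and taking a last overview.

```bash

python3 -m inch '[{"tx":-0.4,"ty":0,"tz":0.5,"turn":0},{"tx":-0.9,"ty":0,"tz":1,"turn":0},{"tx":-0.9,"ty":0,"tz":1,"turn":0},{"tx":-0.9,"ty":0,"tz":1,"turn":0}]' | grep -E 'pos|force'
python3 -m inch '[{"tx":0,"ty":0.4,"tz":0.2,"turn":0},{"tx":0,"ty":0.9,"tz":0.2,"turn":0},{"tx":0,"ty":0.9,"tz":0.2,"turn":0}]' | grep -E 'pos|force'
python3 -m inch '[{"tx":0,"ty":0.4,"tz":0.2,"turn":0},{"tx":0,"ty":0.9,"tz":0.2,"turn":0},{"tx":0,"ty":0.9,"tz":0.2,"turn":0},{"tx":0,"ty":0.9,"tz":0.2,"turn":0}]' | grep -E 'pos|force'
python3 -c "
from h import *
rep();grab('top','top16')"
```

```text
ee_pos: [0.5142, 0.06, 0.1809]
force: [-0.2, -0.8, -0.7]
ee_pos: [0.5142, 0.1365, 0.1961]
force: [-0.4, -1.1, 0.7]
ee_pos: [0.514, 0.2025, 0.2124]
force: [0.5, -0.1, 0.3]
t18.82 pos [0.514  0.2025 0.2124] yaw -10.38 jig [-119.3  181.2] F [ 0.5 -0.1  0.3] g 0.35 q [-0.47  0.62  0.02  1.81 -0.02  0.71 -2.2 ]
```

View pics/top16.png

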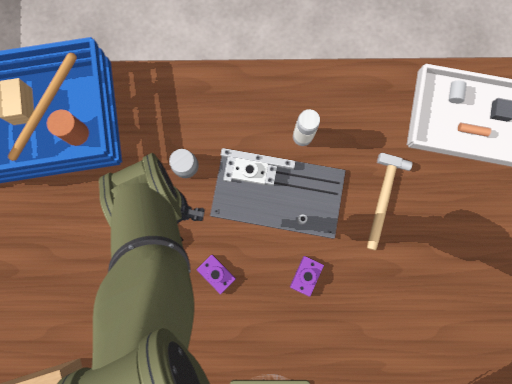

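The top view shows the housing boxed in at (250,170). The can, tin, hammer and socket are at their starting pixels, and the hand is clear. One last number check, then I hand in.

```bash
python3 - <<'E'
from h import *
d=np.load('/tmp/top.npz')['p']
c=cv2.resize(d[140:245,195:355],None,fx=5,fy=5,interpolation=cv2.INTER_CUBIC); cv2.imwrite('pics/crop16.png',c[:,:,::-1])
a=cv2.imread('pics/top0.png').astype(int)[:,:,::-1]
for n,(u,v) in dict(can=(307,125),tin=(182,162),hammer=(387,200),socket=(303,219)).items():
    print(n,np.abs(a-d.astype(int))[v-12:v+12,u-10:u+10].mean().round(1))
# bore centre (dark blob) at boss top
g=d[155:185,235:265].max(2); ys,xs=np.nonzero(g<60)
k=np.hypot(xs-15,ys-15)<7; u,v=235+xs[k].mean(),155+ys[k].mean(); print('boss jig',u,v,w2j(ray('top',u,v,.057)).round(1))
E
```

```text
can 0.7
tin 0.8
hammer 0.9
socket 15.8
boss jig 249.12820512820514 169.12820512820514 [36.7 55.3]
```

View pics/crop16.png

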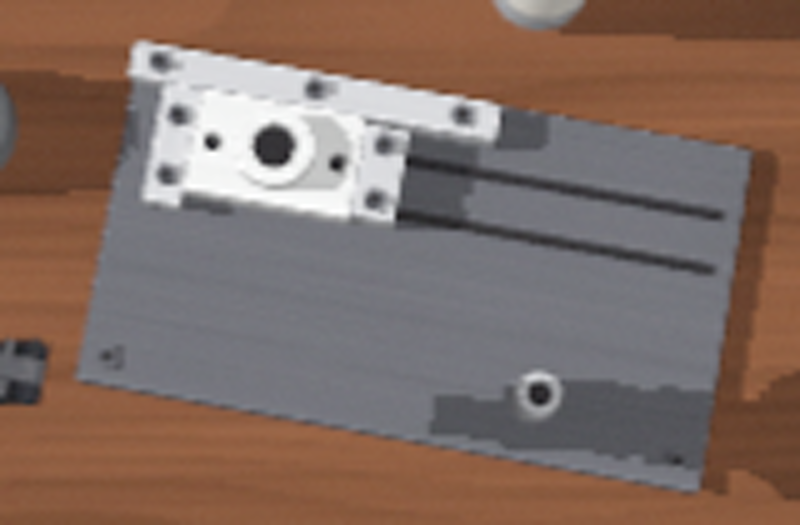

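The housing measures jig (36.7, 55.3) against a target of (37, 55). The socket is still at crop (540,393), and its pixel difference comes only from the arm's shadow.

```bash
python3 -c "
from station import manip
print(manip.hand_in())"
```

```text
the job is handed in; nothing more can be done
None
```

The housing is boxed in against the fence, end stop and jaw, and I've handed the job in; `hand_in` gave no verdict. I pushed it square onto the fence with two spread fingertips. Then I pushed the jaw from behind with the fingers shut until it carried the housing onto the end stop, stalling at about 17 N. A second push of about 11 N on the long side moved nothing more.

**Last checks:**
- **Position:** the top camera puts the housing at jig (36.7, 55.3) mm, against a target of (37, 55). Camera error is about 2 mm.
- **Gaps:** the close wrist view shows no visible gap at the fence, stop or jaw. An earlier view showed a hairline of about 1 mm at the fence, so I made the second push, which met the housing already seated.
- **Jaw:** I didn't measure its final position separately. The fingers stalled about 1 mm short of where I expected them, and the jaw looks flush with the housing.
- **Other objects:** the can, tin and hammer are unchanged in the top view. The socket's image patch did change, but only from the arm's shadow; it stands at the same pixel.
- **Hand and time:** the hand is clear of everything, and about 19 s of the 58 s were used.

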